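# Seat and clamp the cell test fixture

### The arm

A 6-joint arm with a two-finger parallel gripper is mounted at the origin on the work surface. World frame = base frame: x ahead of the robot, y to its left, z up, the work surface at z = 0. Lengths are in m, angles in rad, forces in N, time in s.
With the tool pointing down it reaches from about 0.25 to 0.725 m from the base axis. Payload 9.7 kg.
Tool frame: the origin (TCP) lies on the centre line of the jaws, within the pads' length; the fingertips stand 19 mm ahead of it and the grasp point (between the pads) is the TCP; z points along the fingers, y is the line along which they close (so a half turn about z gives the same grasp; the last joint's range is limited). The gripper opens to 85 mm and grips with 20 to 120 N. Pads are 22 mm wide; open, the fingers measure 114 mm over their backs; the gripper's body (76 mm by 85 mm) begins 54 mm behind the grasp point. The pads swing forward as they close: fully open they stand 13 mm farther back than shut.
Start: joints at [-1.181, 0.087, 0.176, 1.66, 0, 1.571], TCP at [0.209, -0.509, 0.25] pointing down, gripper open.
Joint ranges: [-3.13, 3.13], [-0.85, 1.81], [-1.15, 1.24], [-2.2, 2.28], [-1.44, 1.52], [-3.14, 3.14]. Speed limits (rad/s): [2.22, 2.22, 2.57, 3.14, 3.14, 3.14].

### API

Orientations are given as a 3x3 rotation matrix whose columns are the frame's x, y, z axes.
In Python, from station import state, camera, sign_off gives the robot as it stands.
- The arm moves only by the shell command python3 -m pendant 'ROWS' [FORCE]. ROWS is JSON, a list of rows, each a list of 3 entries, a list of its own where there are three numbers: the shift along the tool's x, y, z in units of 50 mm (1.0 is 50 mm), then the turn, a rotation vector about the tool's x, y, z in units of 6 degrees (1.0 is 6 degrees), then the closure, from -1 (fully open) to 1 (shut). A call has 1 to 5 rows; each row shifts and turns the commanded pose from where the row before left it, along the tool's axes as they then stand; what a row does not reach is not made up. A row lasts 1/10 s, in which the tool goes at most 50 mm and 8.59 degrees, less where a joint would pass 70% of its speed; a pose out of reach is approached as far as the arm can. A call is refused whole if a number of a shift passes 1 or a number of a turn 1, either way. A call with a gripper value outside its range is refused whole. The fingers move at their own pace and stop on an object; FORCE is the grip in N (left out, the last holds). Time passes only in rows, so rows that do not move let the fingers close. It gives the time, the measured TCP pose, the force, the opening and the grip force at its end, in the units of the state.
- state(): the state, without advancing time (a new reading comes with each control period).
- camera(name): name is "side" or "top" or "wrist"; returns a dict with "color" (384x512x3 uint8, blue, green, red), "range_z" (384x512 float32, m along the optical axis (not along the pixel's ray), 0 where there is no reading), "intrinsics" (3x3 intrinsics, pixels), "eye" and "orientation" of the camera in the world. Camera axes: x right, y down, z forward; pixel columns grow to the right and rows downward; lengths in m; the calibration is good to about 2 mm. A picture is of the moment at which its call begins.
- sign_off(): hands the job in; it is judged then, once.
The state is a dict: "time_s": time; "joint_pos": joint angles; "qvel": joint speeds; "tau": joint torques, N m; "eef_pos": TCP position; "eef_rot": TCP orientation; "ft_force": force on the tool from outside, world axes, zero at the start; "moment": the same for the moment, N m; "width": finger opening in m; "gripper_force": force on a finger pad.
Only numpy, scipy, OpenCV 4.12 (cv2) and the standard library are available. Lean on these libraries where they do the work, as an engineer would, in place of code of your own. Each camera call takes 0.05 s, during which the arm holds its last target. There are 200 camera calls.

### The job

Push the grey test fixture along its rails until it sits fully home against the end stop, then push the toggle clamp's lever over with a fingertip, all the way down past centre, so that the clamp stays locked with its spindle pressing on the fixture. Do not lift the fixture, leave the other things on the bench where they are, and finish clear of everything.

Things in the scene. Friction and masses are not known exactly. Their poses are not given: they have to be found in the camera images.
- nest: locating nest: aluminium plate 330 x 110 x 12 mm fixed to the bench, with two guide rails, an end stop and a toggle clamp. Origin at bench level on its centre line; the plate spans own x = -170 to 160 mm, top at z = 12 mm. Own x runs along the rails from their open mouth to the stop and on along the clamp's lever; y across; z up. The clamp's bracket is at x = 1 to 67 mm, |y| < 30 mm.
- rail_mouth (a point): middle of the rails' open mouth on the plate's top (nest x = -150 mm). The two rails, 65 mm apart inside, 10 mm wide and 14 mm high, run from here to the stop; the plate goes on 20 mm before them.
- stop_face (a point): middle of the end stop's face (nest x = -15 mm, 24 mm above the bench; the stop is 18 mm high). The fixture is home when its rear face sits on it.
- fixture: grey test fixture, loose between the rails, 0.55 kg, slides with 1 to 4 N. Base block 100 (x) x 60 x 24 mm; at its -x end a tower 32 mm long, 60 mm wide, 45 mm tall holds a white tube (16 x 88 mm, along y); the rest is flat on top. Origin: centre of underside, on the plate's top. Own x points to the stop; home at nest x = -65 mm; starts 15 to 35 mm short of that.
- fixture_front (a point): middle of the fixture's flat front face (own x = -50 mm, 20 mm above its underside, 32 mm above the bench), the face away from the stop. The face is 60 mm wide and 45 mm tall.
- lever (a joint): lever angle, rad. 0 = open, the lever standing 1.31 rad above level; grows as it swings down, away from the fixture (elevation = 1.31 - angle). Starts at 0 to 0.2 and stays where left. It takes 2 to 3 N at the grip, and up to 6 N once the spindle touches the fixture (about 0.87). Dead centre 1.15; past it the clamp holds itself; end stop, nearly level: 1.24.
- lever_pivot (a point): axis of the lever, at nest (54, 0, 40) mm; the axis runs along nest y.
- lever_grip (a point): point on the upper face of the lever's grip, 100 mm out from the pivot: the face towards the clamp bar when open, upward when locked. The lever runs straight out from the pivot; its grip, from 49 to 127 mm out, is 18 mm wide (nest y) and 12 mm thick, so this face lies 6 mm off the line from the pivot.
- lever_end (a point): free end of the lever, 127 mm out from the pivot, on its centre line.
- spindle: black rubber foot, 18 mm diameter, of the clamp's spindle, sprung. Origin: centre of its pressing face. It sits 67 mm out on the clamp bar, which pivots at nest (12, 0, 57) mm. With the lever at 0 the bar slopes up 60 deg towards the rail mouth, its end 130 mm above the bench (50 deg with the lever at 0.2); a finger has an open V between bar and lever. Locked, the bar is level.
- end_cap: brass pressure-housing end cap: stepped disc 72 mm across, 36 mm tall. Origin: centre of its underside. Bystander.
- sensor_guard: white acetal sensor guard: upright cage of five posts, 56 mm across, 71 mm tall. Origin: centre of its underside. Bystander.
- plug_a: titanium bulkhead plug with a black rubber seat, standing, 36 mm across, 44 mm tall. Origin: centre of its underside. Bystander.
- plug_b: second titanium bulkhead plug, the same as plug_a. Bystander.
- cell_holder: blue anodised conductivity cell holder: channel block 70 x 44 x 38 mm. Origin: centre of its underside. Bystander.
- hex_key: steel L-shaped hex key lying flat, 90 x 28 mm, 6 mm thick. Origin: middle of its long leg, underside. Bystander.
- screwdriver: screwdriver lying flat, 190 mm long. Origin: under its middle. Bystander.

How it is judged:
By the outcome, as a careful person would: the job done as asked, in the order asked, and still so for the second after the job is handed in, with the robot touching nothing.
It also fails if it takes over 42 s, if anything falls off the work surface, if the arm or the gripper's body presses on something with over 40 N, if the wrist force passes 120 N, or if a joint passes its speed limit or range.

## Working session

There is one attempt and no reset: what is moved stays moved. The work goes in short steps, Python scripts to look and compute and a shell command to move; the robot and the scene stay as the last step left them, time stands still between calls to the robot, and variables do not carry over. Pictures are saved under pics/ and viewed, at most 10 in all, crops included, and the job is handed in when it is done.

```bash
mkdir -p pics; ls
cat > h.py <<'E'
import numpy as np,cv2,pickle
from station import state,camera,sign_off
def snap(n,f):
    c=camera(n); pickle.dump(c,open(f'pics/{f}.pkl','wb')); cv2.imwrite(f'pics/{f}.png',c['color']); return c
def load(f): return pickle.load(open(f'pics/{f}.pkl','rb'))
def P(c,u,v,r=1):
    z=c['range_z'][v-r:v+r+1,u-r:u+r+1]; z=np.median(z[z>0]); K=np.array(c['intrinsics'])
    return np.array(c['eye'])+np.array(c['orientation'])@(z*np.linalg.solve(K,[u,v,1]))
def cloud(c):
    z=c['range_z'];v,u=np.indices(z.shape);K=np.array(c['intrinsics'])
    p=np.stack([u,v,np.ones_like(u)],-1)@np.linalg.inv(K).T*z[...,None]
    return p@np.array(c['orientation']).T+np.array(c['eye'])
E
python3 - <<'E'
from h import *
np.set_printoptions(precision=3,suppress=True)
a=snap('top','top0');b=snap('side','side0')
for c in(a,b):print(c['eye'],c['orientation'])
cv2.imwrite('pics/both.png',cv2.resize(np.vstack([a['color'],b['color']]),(400*1,600)))
s=state();print(s['time_s'],s['eef_rot'],s['ft_force'])
E
```

```text
pics
[0.358 0.001 1.04 ] [[-0.077 -0.976  0.205]
 [-0.997  0.076 -0.013]
 [-0.003 -0.206 -0.979]]
[0.036 0.61  0.853] [[-0.752 -0.452  0.48 ]
 [-0.659  0.509 -0.554]
 [ 0.006 -0.733 -0.68 ]]
0.1 [[ 0.925  0.38  -0.   ]
 [ 0.38  -0.925  0.001]
 [-0.    -0.001 -1.   ]] [0.044 0.211 0.261]
```

View pics/top0.png

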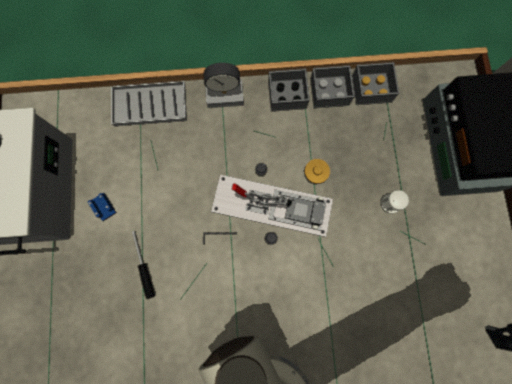

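View pics/side0.png

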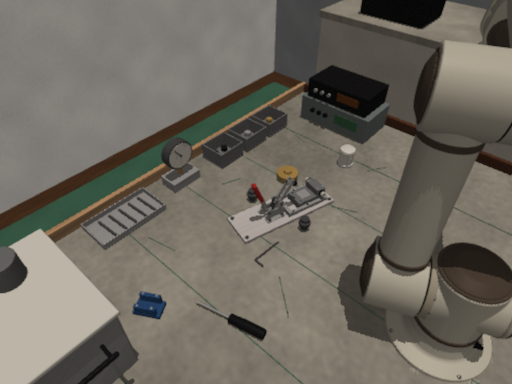

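Run:
```python
from h import *
c=load('top0');cv2.imwrite('pics/c1.png',cv2.resize(c['color'][145:250,200:345],(0,0),fx=5.5,fy=5.5,interpolation=cv2.INTER_CUBIC))
```

```text
(no output)
```

View pics/c1.png

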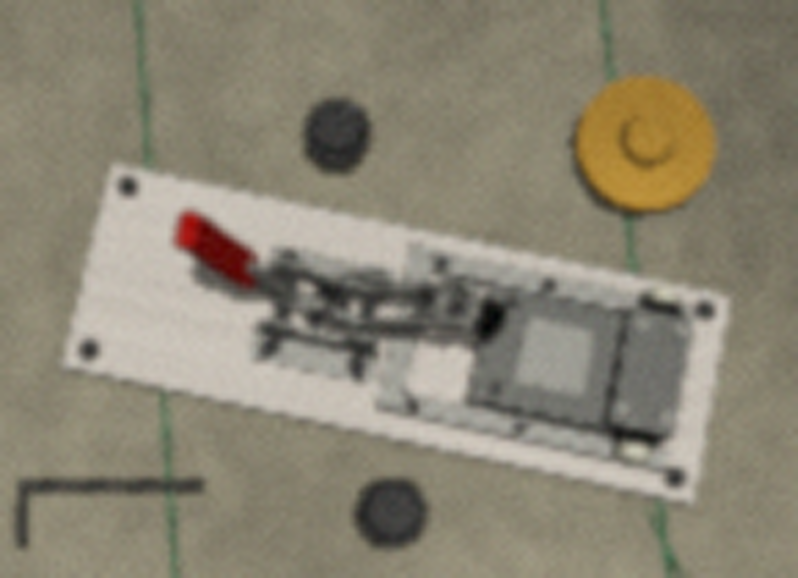

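The crop shows the plate's corners at about (115,163), (729,297), (692,500), (66,367), with the fixture's tower at the right end (front face edge about x=690) and the red lever grip at upper left.

```bash
cat >> h.py <<'E'
def ray(c,u,v,z):
    d=np.array(c['orientation'])@np.linalg.solve(np.array(c['intrinsics']),[u,v,1]);e=np.array(c['eye'])
    return e+d*(z-e[2])/d[2]
def fit(src,dst):  # 2D rigid
    a,b=src.mean(0),dst.mean(0);s,d=src-a,dst-b
    th=np.arctan2((s[:,0]*d[:,1]-s[:,1]*d[:,0]).sum(),(s*d).sum());R=np.array([[np.cos(th),-np.sin(th)],[np.sin(th),np.cos(th)]])
    return th,R,b-R@a
E
python3 - <<'E'
from h import *
np.set_printoptions(precision=4,suppress=True)
c=load('top0')
px=np.array([(115,163),(729,297),(692,500),(66,367)]);px=(px+.5)/5.5-.5+[200,145]
# own: +y with x toward world +y => +y own = world -x => lower in image
own=np.array([(.16,-.055),(-.17,-.055),(-.17,.055),(.16,.055)])
w=np.array([ray(c,*p,.012)[:2] for p in px]);th,R,t=fit(own,w)
print(th,t);print(w-(own@R.T+t))
cl=cloud(c)
n=(cl[...,:2]-t)@R; z=cl[...,2]
m=(abs(n[...,0]+.01)<.18)&(abs(n[...,1])<.07)&(c['range_z']>0)
top=m&(abs(z-.012)<.006)
print('plate z',np.median(z[top]),n[top].min(0),n[top].max(0))
print('ext',np.percentile(n[top],[1,99],axis=0))
tw=m&(abs(z-.057)<.005)&(n[...,0]<-.09);print('tower',tw.sum(),n[tw].min(0),n[tw].max(0),np.median(z[tw]))
# refine orientation with the side camera?
lv=m&(z>.06)&(n[...,0]>.02)
col=c['color'].astype(int);red=(col[...,2]>90)&(col[...,2]>2*col[...,1])&m
print('red',red.sum());print(np.c_[n[red],z[red]])
E
```

```text
1.2774849240514172 [ 0.5242 -0.0588]
[[-0.0002 -0.0016]
 [-0.001   0.0019]
 [ 0.002   0.0015]
 [-0.0008 -0.0018]]
plate z 0.012701040398890306 [-0.1893 -0.0695] [0.1637 0.0614]
ext [[-0.1666 -0.0535]
 [ 0.1593  0.0556]]
tower 293 [-0.1457 -0.0423] [-0.1129  0.0452] 0.057861463673126834
red 69
[[ 0.1014 -0.0048  0.1582]
 [ 0.0991 -0.0055  0.1574]
 [ 0.0962 -0.005   0.1623]
 [ 0.1008 -0.0024  0.1581]
 [ 0.0984 -0.0029  0.1581]
 [ 0.0961 -0.0036  0.1571]
 [ 0.0934 -0.0035  0.1604]
 [ 0.0917 -0.0054  0.1533]
 [ 0.1002  0.0002  0.1586]
 [ 0.0975  0.0003  0.1615]
 [ 0.0953 -0.0007  0.1595]
 [ 0.0933 -0.0021  0.1552]
 [ 0.0895 -0.0055  0.1436]
 [ 0.0995  0.0028  0.1595]
 [ 0.097   0.0025  0.1607]
 [ 0.0947  0.0018  0.1596]
 [ 0.0926  0.0006  0.1564]
 [ 0.0909 -0.0014  0.1489]
 [ 0.0887 -0.0023  0.1471]
 [ 0.0869 -0.0043  0.1395]
 [ 0.1014  0.0058  0.1598]
 [ 0.0991  0.005   0.1582]
 [ 0.0965  0.0048  0.16  ]
 [ 0.094   0.0046  0.1614]
 [ 0.0925  0.0022  0.152 ]
 [ 0.0904  0.0009  0.148 ]
 [ 0.0881  0.0002  0.1471]
 [ 0.0863 -0.0017  0.14  ]
 [ 0.0845 -0.0039  0.1319]
 [ 0.0984  0.0077  0.15
[... 357 characters left out ...]
 0.0855  0.0023  0.1351]
 [ 0.0833  0.0013  0.1324]
 [ 0.0811  0.      0.1288]
 [ 0.0794 -0.0024  0.1192]
 [ 0.0771 -0.0035  0.1162]
 [ 0.087   0.0064  0.1405]
 [ 0.0849  0.0051  0.1363]
 [ 0.083   0.0032  0.1293]
 [ 0.0808  0.0019  0.1253]
 [ 0.0788  0.0003  0.1196]
 [ 0.0765 -0.0009  0.1164]
 [ 0.0745 -0.0029  0.1086]
 [ 0.0845  0.0072  0.1345]
 [ 0.0825  0.0055  0.1281]
 [ 0.0804  0.004   0.1231]
 [ 0.0784  0.0024  0.1173]
 [ 0.0763  0.0006  0.1109]
 [ 0.0743 -0.0013  0.1037]
 [ 0.08    0.0062  0.1213]
 [ 0.0777  0.0053  0.1193]
 [ 0.0756  0.0035  0.1124]
 [ 0.0737  0.0013  0.1038]
 [ 0.0755  0.0049  0.1062]
 [ 0.0732  0.0037  0.1027]
 [ 0.0729  0.0055  0.0986]
 [ 0.0722  0.0084  0.1002]]
```

```bash
cat >> h.py <<'E'
TH,T0=1.2775,np.array([.5242,-.0588])
RN=np.array([[np.cos(TH),-np.sin(TH),0],[np.sin(TH),np.cos(TH),0],[0,0,1]])
def nest(p): return RN.T@(np.array(p)-[*T0,0])
def where(tgt=None):
    s=state();n=nest(s['eef_pos']);R=np.array(s['eef_rot']);x=RN.T@R
    print('t',round(s['time_s'],2),'nest TCP mm',np.round(n*1e3,1),'F nest',np.round(RN.T@np.array(s['ft_force']),1),'w',round(s['width'],4))
    from scipy.spatial.transform import Rotation as Ro
    D=RN@np.diag([1,-1,-1]);print('turn units',np.round(Ro.from_matrix(R.T@D).as_rotvec(degrees=True)/6,2))
    if tgt is not None: print('units',np.round(R.T@(RN@(np.array(tgt)/1e3-n))/.05,2))
E
python3 -m pendant '[[[0,0,0],[0,0,-1],1],[[0,0,0],[0,0,-1],1],[[0,0,0],[0,0,-1],1],[[0,0,0],[0,0,-1],1],[[0,0,0],[0,0,-1],1]]' 40
python3 -m pendant '[[[0,0,0],[0,0,-1],1],[[0,0,0],[0,0,-1],1],[[0,0,0],[0,0,-1],1],[[0,0,0],[0,0,-0.5],1],[[0,0,0],[0,0,0],1]]'
python3 -c "from h import *;where([-190,0,150])"
```

```text
time_s: 0.6
eef_pos: [0.209, -0.5086, 0.2499]
eef_rot: [[0.608, 0.794, -0.0], [0.794, -0.608, 0.001], [0.0, -0.001, -1.0]]
ft_force: [-0.2, 0.4, 0.1]
width: 0.0121
gripper_force: 0.0
time_s: 1.1
eef_pos: [0.209, -0.5086, 0.2499]
eef_rot: [[0.286, 0.958, -0.0], [0.958, -0.286, 0.001], [0.001, -0.0, -1.0]]
ft_force: [-1.6, -0.3, -0.2]
width: 0.0001
gripper_force: 0.0
t 1.1 nest TCP mm [-521.7  171.7  249.9] F nest [-0.7  1.4 -0.2] w 0.0001
turn units [-0.   -0.01  0.03]
units [6.62 3.46 2.  ]
```

```bash
python3 -m pendant '[[[0.66,0.35,0],[0,0,0],1],[[0.66,0.35,0],[0,0,0],1],[[0.66,0.35,0],[0,0,0],1],[[0.66,0.35,0],[0,0,0],1],[[0.66,0.35,0],[0,0,0],1]]' >/dev/null
python3 -m pendant '[[[0.66,0.35,0],[0,0,0],1],[[0.66,0.35,0],[0,0,0],1],[[0.66,0.35,0],[0,0,0],1],[[0.66,0.35,0],[0,0,0],1],[[0.6,0.3,0],[0,0,0],1]]' >/dev/null
python3 - <<'E'
from h import *
np.set_printoptions(precision=4,suppress=True)
c=snap('wrist','w1');where([-190,0,52])
cl=cloud(c);n=(cl-[*T0,0])@RN;n=n[c['range_z']>0]
m=(abs(n[:,2]-.057)<.004)&(abs(n[:,1])<.06)&(n[:,0]<-.08)&(n[:,0]>-.17)
print(m.sum(),np.percentile(n[m],[1,50,99],axis=0))
m=(abs(n[:,2]-.012)<.004)&(abs(n[:,1])<.08)&(n[:,0]<-.08)
print(m.sum(),np.percentile(n[m],[1,50,99],axis=0))
E
```

```text
t 2.15 nest TCP mm [-189.6   -2.1  249.7] F nest [ 3.5  0.9 -1.3] w -0.0001
turn units [ 0.   -0.02  0.03]
units [-0.02 -0.04  3.95]
1780 [[-0.1461 -0.0306  0.0534]
 [-0.1304  0.0013  0.0564]
 [-0.1151  0.0329  0.0593]]
2752 [[-0.3373 -0.0769  0.0083]
 [-0.1552 -0.0115  0.0108]
 [-0.0814  0.055   0.0147]]
```

View pics/w1.png

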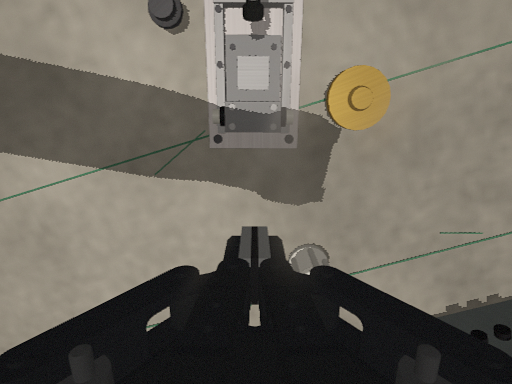

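The wrist view shows the nest square to the tool: plate centred on column 255, tower front edge at row ~132, and the guard at (308,255) off to the right of the fingers.

```bash
python3 - <<'E'
from h import *
print(nest(ray(load('top0'),397,198,.071)))
E
python3 -m pendant '[[[0,0,0.98],[0,0,0],1],[[0,0,0.98],[0,0,0],1],[[0,0,0.98],[0,0,0],1],[[0,-0.04,0.98],[0,0,0],1],[[0,0,0],[0,0,0],1]]'
python3 -c "from h import *;where([-156,0,52]);where([-126,0,52])"
```

```text
[-0.32778007 -0.07903608  0.071     ]
time_s: 2.65
eef_pos: [0.462, -0.2422, 0.0476]
eef_rot: [[0.288, 0.958, -0.01], [0.958, -0.288, 0.005], [0.002, -0.011, -1.0]]
ft_force: [-0.1, 0.7, -1.1]
width: 0.0001
gripper_force: 0.0
t 2.65 nest TCP mm [-193.6    6.6   47.6] F nest [ 0.7  0.3 -1.1] w 0.0001
turn units [-0.11 -0.02  0.01]
units [ 0.75  0.13 -0.09]
t 2.65 nest TCP mm [-193.6    6.6   47.6] F nest [ 0.7  0.3 -1.1] w 0.0001
turn units [-0.11 -0.02  0.01]
units [ 1.35  0.13 -0.09]
```

```bash
python3 -m pendant '[[[0.2,0,0],[0,0,0],1],[[0.2,0,0],[0,0,0],1],[[0.1,0,0],[0,0,0],1],[[0,0,0],[0,0,0],1]]'
python3 -c "from h import *;where([-126,0,52])"
```

```text
time_s: 3.05
eef_pos: [0.4747, -0.22, 0.0564]
eef_rot: [[0.286, 0.958, 0.003], [0.958, -0.286, -0.001], [-0.0, 0.003, -1.0]]
ft_force: [0.7, 0.4, 0.8]
width: 0.0003
gripper_force: 0.0
t 3.05 nest TCP mm [-168.6    0.8   56.4] F nest [ 0.6 -0.5  0.8] w 0.0003
turn units [0.03 0.   0.03]
units [0.85 0.02 0.09]
```

```bash
python3 -m pendant '[[[0.1,0,0.05],[0,0,0],1],[[0.1,0,0],[0,0,0],1],[[0.1,0,0],[0,0,0],1],[[0.1,0,0],[0,0,0],1],[[0.1,0,0],[0,0,0],1]]' | grep force
python3 -c "from h import *;where([-126,0,52])"
python3 -m pendant '[[[0.08,0,0],[0,0,0],1],[[0.08,0,0],[0,0,0],1],[[0.08,0,0],[0,0,0],1],[[0.05,0,0],[0,0,0],1],[[0,0,0],[0,0,0],1]]' | grep force
python3 -c "from h import *;where([-126,0,52])"
```

```text
ft_force: [-1.1, -2.8, 1.1]
gripper_force: 1.5
t 3.55 nest TCP mm [-144.3    2.    51.9] F nest [-3.   0.2  1.1] w -0.0003
turn units [0.   0.   0.02]
units [ 0.37  0.04 -0.  ]
ft_force: [0.1, 0.8, -0.1]
gripper_force: 0.0
t 4.05 nest TCP mm [-129.4    2.1   51.8] F nest [ 0.8  0.1 -0.1] w 0.0003
turn units [-0.   -0.01  0.03]
units [ 0.07  0.04 -0.  ]
```

```bash
for i in 1; do python3 -m pendant '[[[0.05,0,0],[0,0,0],1],[[0.04,0,0],[0,0,0],1],[[0,0,0],[0,0,0],1]]' | grep ft_; python3 -c "from h import *;where([-126,0,52])"; done
python3 -m pendant '[[[0.04,0,0],[0,0,0],1],[[0.03,0,0],[0,0,0],1],[[0,0,0],[0,0,0],1]]' | grep ft_; python3 -c "from h import *;where([-126,0,52])"
```

```text
ft_force: [-1.3, -3.6, 0.7]
t 4.35 nest TCP mm [-125.6    2.2   51.8] F nest [-3.8  0.2  0.7] w 0.0001
turn units [-0.    0.01  0.02]
units [-0.01  0.04 -0.  ]
ft_force: [-9.2, -22.0, 3.1]
t 4.65 nest TCP mm [-125.3    2.4   52.1] F nest [-23.7   2.4   3.1] w -0.0001
turn units [-0.    0.07 -0.  ]
units [-0.01  0.05  0.  ]
```

Firm 24 N contact at the expected place: the fixture is home. Back off and rise, then look.

```bash
python3 -m pendant '[[[-0.2,0,0],[0,0,0],1],[[-0.5,0,0],[0,0,0],1],[[-0.2,0,-0.6],[0,0,0],1],[[0,0,-0.9],[0,0,0],1],[[0,0,-0.9],[0,0,0],1]]'|grep eef_pos
python3 -m pendant '[[[0,0,-0.9],[0,0,0],1],[[0,0,-0.9],[0,0,0],1],[[0.2,0,-0.3],[0,0,0],1],[[0.4,0,0],[0,0,0],1],[[0.3,0,0],[0,0,0],1]]'|grep eef_pos
python3 - <<'E'
from h import *
np.set_printoptions(precision=4,suppress=True)
c=snap('wrist','w2');d=snap('side','s2');where([60,0,270])
cl=cloud(c);n=(cl-[*T0,0])@RN;n=n[c['range_z']>0]
m=(abs(n[:,2]-.057)<.004)&(abs(n[:,1])<.04)&(n[:,0]<-.05)&(n[:,0]>-.17)
print(m.sum(),np.percentile(n[m],[1,50,99],axis=0))
cl=cloud(d);n=(cl-[*T0,0])@RN
col=d['color'].astype(int);red=(col[...,2]>90)&(col[...,2]>2*col[...,1])&(abs(n[...,0]-.1)<.1)&(abs(n[...,1])<.05)
v,u=np.nonzero(red);print(u.min(),u.max(),v.min(),v.max())
q=n[red];q=q[np.argsort(q[:,2])];print(q[::5])
im=np.hstack([cv2.resize(c['color'],(400,300)),cv2.resize(d['color'][160:265,215:355],(400,300),interpolation=cv2.INTER_CUBIC)]);cv2.imwrite('pics/m2.png',im)
E
```

```text
eef_pos: [0.4734, -0.2178, 0.1726]
eef_pos: [0.4874, -0.174, 0.2772]
t 5.75 nest TCP mm [-120.3    2.2  276.3] F nest [-0.3 -0.1 -0.5] w 0.0002
turn units [-0.01 -0.01  0.04]
units [3.61 0.06 0.13]
1387 [[-0.115  -0.0316  0.0534]
 [-0.0992  0.0008  0.0564]
 [-0.0838  0.0323  0.0593]]
252 261 184 196
[[0.0796 0.0086 0.1134]
 [0.1021 0.0075 0.154 ]
 [0.0974 0.0104 0.1577]
 [0.0985 0.007  0.1593]
 [0.1041 0.0109 0.1613]]
```

View pics/m2.png

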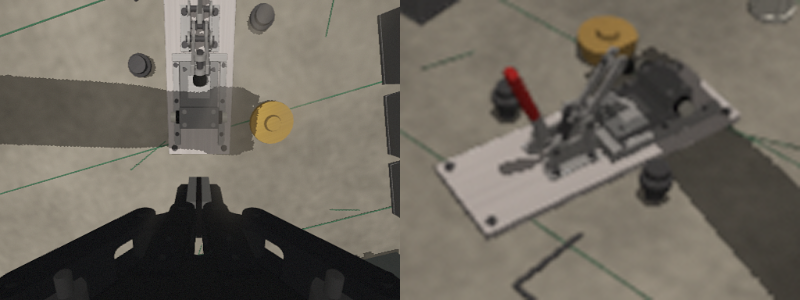

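The views show the fixture home (tower at nest x −115…−84 mm) and the lever standing at about 1.22 rad elevation with the V open. Now over to the V.

```bash
python3 -m pendant '[[[0.7,0.02,0],[0,0,0],1],[[0.8,0.02,0],[0,0,0],1],[[0.8,0,0],[0,0,0],1],[[0.8,0,0],[0,0,0],1],[[0.4,0,0],[0,0,0],1]]'|grep eef_pos
python3 -m pendant '[[[0,0,0.6],[0,0,0],1],[[0,0,0.8],[0,0,0],1],[[0,0,0.7],[0,0,0],1],[[0,0,0.4],[0,0,0],1],[[0,0,0],[0,0,0],1]]'|grep eef_pos
python3 - <<'E'
from h import *
where([70,0,148])
el=np.linspace(1.226,.06,19);r=95
C=np.c_[54+r*np.cos(el)-6*np.sin(el)-11,40+r*np.sin(el)+6*np.cos(el)+19]
print(np.round(C[0],1),np.round(C[-1],1));D=np.diff(C,axis=0)/50;print(np.round(D*[1,-1],2).tolist())
E
```

```text
eef_pos: [0.5393, -0.0054, 0.2758]
eef_pos: [0.5371, -0.0079, 0.148]
t 6.75 nest TCP mm [ 52.4   2.4 148. ] F nest [-0.1  0.5  0. ] w -0.0005
turn units [-0.06  0.01  0.02]
units [ 0.35  0.05 -0.  ]
[ 69.5 150.4] [137.5  70.7]
[[0.12, 0.04], [0.11, 0.05], [0.11, 0.05], [0.11, 0.06], [0.1, 0.07], [0.1, 0.07], [0.09, 0.08], [0.09, 0.09], [0.08, 0.09], [0.08, 0.1], [0.07, 0.1], [0.06, 0.11], [0.06, 0.11], [0.05, 0.11], [0.04, 0.12], [0.03, 0.12], [0.03, 0.12], [0.02, 0.12]]
```

```bash
python3 -m pendant '[[[0.12,0.04,0],[0,0,0],1],[[0.12,0,0],[0,0,0],1],[[0.1,0,0],[0,0,0],1],[[0.12,0,0.04],[0,0,0],1],[[0.11,0,0.05],[0,0,0],1]]'|grep -E 'eef_pos|ft_'
python3 -m pendant '[[[0.11,0,0.05],[0,0,0],1],[[0.11,0,0.06],[0,0,0],1],[[0.1,0,0.07],[0,0,0],1],[[0.1,0,0.07],[0,0,0],1],[[0.09,0,0.08],[0,0,0],1]]'|grep -E 'eef_pos|ft_'
python3 - <<'E'
from h import *
where()
d=snap('side','s3');cv2.imwrite('pics/m3.png',cv2.resize(d['color'][150:265,205:355],(600,460),interpolation=cv2.INTER_CUBIC))
E
```

```text
eef_pos: [0.5496, 0.0195, 0.1479]
ft_force: [0.5, -0.4, 0.9]
eef_pos: [0.5565, 0.0437, 0.1304]
ft_force: [-0.7, 0.1, 0.3]
t 7.75 nest TCP mm [107.5  -1.2 130.4] F nest [-0.1  0.7  0.3] w 0.0
turn units [-0.   -0.    0.02]
```

View pics/m3.png

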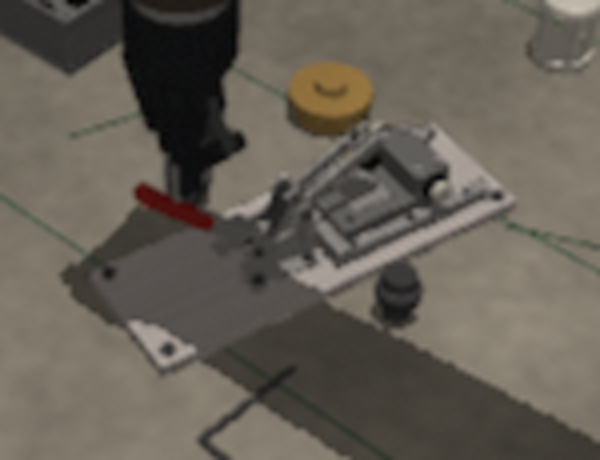

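The lever (red, (140,190)–(210,220)) has swung partway down ahead of the fingertip; the fixture is undisturbed. Continue along the arc.

```bash
python3 -m pendant '[[[0.09,0,0.09],[0,0,0],1],[[0.08,0,0.09],[0,0,0],1],[[0.08,0,0.1],[0,0,0],1],[[0.07,0,0.1],[0,0,0],1],[[0.06,0,0.11],[0,0,0],1]]'|grep -E 'ft_'; python3 -c "from h import *;where()"
python3 -m pendant '[[[0.06,0,0.11],[0,0,0],1],[[0.05,0,0.11],[0,0,0],1],[[0.04,0,0.12],[0,0,0],1],[[0.03,0,0.12],[0,0,0],1],[[0.03,0,0.12],[0,0,0],1]]'|grep -E 'ft_'
python3 -c "from h import *;where([137,0,71])"
```

```text
ft_force: [1.0, -0.0, 1.1]
t 8.3 nest TCP mm [126.4  -1.3 105.9] F nest [ 0.3 -0.9  1.1] w 0.0001
turn units [ 0.   -0.    0.02]
ft_force: [0.6, 1.3, 1.7]
t 8.8 nest TCP mm [136.8  -1.3  76.8] F nest [ 1.4 -0.2  1.7] w 0.0003
turn units [ 0.   -0.    0.02]
units [ 0.   -0.03  0.12]
```

```bash
python3 -m pendant '[[[0,0,0.1],[0,0,0],1],[[0,0,0.04],[0,0,0],1],[[0,0,0],[0,0,0],1]]'|grep -E 'ft_'; python3 -c "from h import *;where()"
python3 -m pendant '[[[0,0,0.04],[0,0,0],1],[[0,0,0.04],[0,0,0],1],[[0,0,0],[0,0,0],1]]'|grep -E 'ft_'
python3 - <<'E'
from h import *
where()
d=snap('side','s4');cv2.imwrite('pics/m4.png',cv2.resize(d['color'][150:265,205:355],(600,460),interpolation=cv2.INTER_CUBIC))
E
```

```text
ft_force: [-3.8, 0.5, 7.6]
t 9.1 nest TCP mm [136.5  -1.1  70.9] F nest [-0.7  3.8  7.6] w 0.0004
turn units [ 0.   -0.    0.02]
ft_force: [-14.0, -1.5, 33.9]
t 9.4 nest TCP mm [136.6  -1.3  70.3] F nest [-5.5 13.  33.9] w 0.0
turn units [ 0.02 -0.01  0.02]
```

View pics/m4.png

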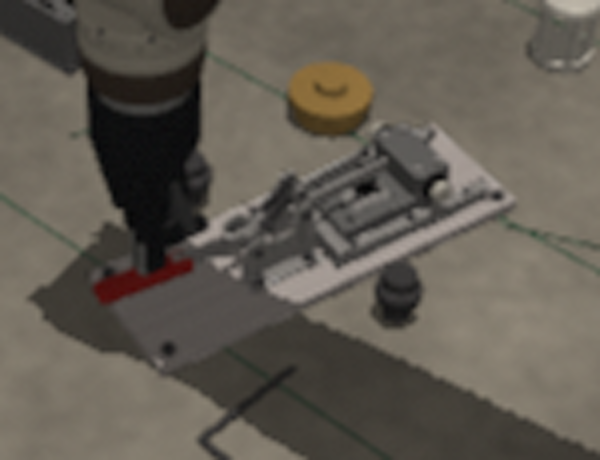

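Lever lies flat at (95–190, 265–295) under the fingertip, with 34 N on its end stop. Retract upward and check the lock.

```bash
python3 -m pendant '[[[0,0,-0.2],[0,0,0],1],[[0,0,-0.6],[0,0,0],1],[[0,0,-0.9],[0,0,0],1],[[0,0,-0.9],[0,0,0],1],[[0,0,-0.9],[0,0,0],1]]'|grep -E 'ft_'
python3 -m pendant '[[[-0.5,0,-0.4],[0,0,0],1],[[-0.8,0,0],[0,0,0],1],[[-0.8,0,0],[0,0,0],1],[[-0.7,0,0],[0,0,0],1],[[-0.3,0,0],[0,0,0],1]]'|grep -E 'ft_'
python3 -m pendant '[[[-0.7,0,0],[0,0,0],1],[[-0.8,0,0],[0,0,0],1],[[-0.8,0,0],[0,0,0],1],[[-0.5,0,0],[0,0,0],1],[[0,0,0],[0,0,0],1]]'|grep -E 'ft_'
python3 - <<'E'
from h import *
np.set_printoptions(precision=4,suppress=True)
where()
b=snap('wrist','w5');c=snap('top','t5');d=snap('side','s5')
for k in(c,d):
    n=(cloud(k)-[*T0,0])@RN;col=k['color'].astype(int)
    red=(col[...,2]>60)&(col[...,2]>2*col[...,1])&(abs(n[...,0]-.12)<.1)&(abs(n[...,1])<.05);q=n[red]
    print('red',len(q),q.min(0),q.max(0))
    if len(q)>4: print('slope',np.polyfit(q[:,0],q[:,2],1))
    m=(abs(n[...,1])<.006)&(n[...,0]>-.075)&(n[...,0]<.03)&(n[...,2]>.02);q=n[m];q=q[np.argsort(q[:,0])];print('bar',q[::max(1,len(q)//12)])
    m=(abs(n[...,2]-.057)<.004)&(abs(n[...,1])<.028)&(n[...,0]<-.08)&(n[...,0]>-.16);print('tower',m.sum(),n[m].min(0),n[m].max(0))
a=c['color'][145:250,200:345];e=d['color'][150:265,205:355]
cv2.imwrite('pics/m5.png',np.hstack([cv2.resize(a,(400,300),interpolation=2),cv2.resize(e,(400,300),interpolation=2)]))
E
```

```text
ft_force: [0.7, 0.5, 0.1]
ft_force: [0.8, 1.1, 0.3]
ft_force: [0.3, 0.0, -0.2]
t 10.95 nest TCP mm [-160.8   -1.9  260.6] F nest [ 0.1 -0.2 -0.2] w 0.0002
turn units [-0.01  0.   -0.01]
red 150 [ 0.1053 -0.008   0.0454] [0.1793 0.0094 0.0596]
slope [0.0747 0.0415]
bar [[-0.0744  0.0017  0.038 ]
 [-0.0673 -0.0052  0.039 ]
 [-0.0573  0.0058  0.0756]
 [-0.0508  0.0024  0.0798]
 [-0.0458 -0.0005  0.0386]
 [-0.0395 -0.0058  0.0661]
 [-0.0312 -0.003   0.0389]
 [-0.0232 -0.0019  0.0351]
 [-0.0147 -0.0057  0.0675]
 [-0.007   0.001   0.0311]
 [ 0.0115  0.0019  0.0776]
 [ 0.0169  0.      0.0609]
 [ 0.0263 -0.0037  0.0751]]
tower 226 [-0.1137 -0.0272  0.0533] [-0.0816  0.0273  0.061 ]
red 121 [ 0.1093 -0.0089  0.0446] [0.1809 0.0109 0.0584]
slope [0.0591 0.0433]
bar [[-0.0741  0.0024  0.0357]
 [-0.0554 -0.0039  0.0779]
 [-0.0512 -0.0013  0.0612]
 [-0.0486  0.0014  0.0688]
 [-0.0458 -0.001   0.0765]
 [-0.036  -0.0038  0.0368]
 [-0.027  -0.002   0.0385]
 [-0.0176  0.0007  0.037 ]
 [-0.0133  0.0043  0.0633]
 [ 0.0131 -0.0054  0.0645]
 [ 0.0175 -0.0044  0.0675]
 [ 0.0253 -0.0039  0.0719]]
tower 121 [-0.1165 -0.0273  0.0532] [-0.0815  0.0279  0.0609]
```

View pics/m5.png

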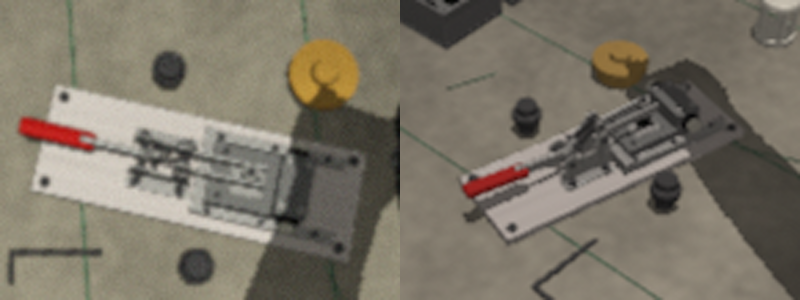

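The pictures show the lever nearly level (slope about 0.07 rad, so angle about 1.24). The bar is level with its spindle on the fixture, the fixture is home, and the bystanders have not moved. The arm is clear.

```bash
python3 -c "from h import *;print(sign_off())"
```

```text
the job is handed in; nothing more can be done
None
```

The fixture is home against the end stop and the clamp is locked past centre (lever at about 1.24 rad) with its spindle on the fixture; the other items look unmoved, the arm is clear, and the job was handed in after about 11 s of robot time.

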